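# Lock the shaker tray with its index plunger

## Task

The linear shaker is switched off, but its tray is still free to slide and the lock knob is parked in its raised rest notch. Lock the tray: pull the sprung knob up out of the rest notch, turn it clockwise to the locking slot and let it go, and slide the tray along until the pin snaps into the notch of the tray's tongue, so that the knob sits fully down and the tray is held. Leave the glassware and other things on the bench standing where they are.

Things in the scene. Friction and masses are not known exactly. Their poses are not given: they have to be found in the camera images.
- shaker: The linear shaker, fixed: cream housing 260 (x) x 330 (y) x 76 mm high. Origin under the middle of its housing on the bench; its x points from its front (the lock side, towards the robot) to its rear, its y along the tray's stroke to the left, z up.
- tray (a joint): Place of the sliding aluminium tray (250 x 330 mm, top 112 mm above the bench) along the shaker's y, m: 0 = mid-stroke, stops at -0.042 and 0.042. It stays where it is left; about 2 N slides it, about 4 N with the pin rubbing on it. Two conical flasks, tops 226 mm above the bench, are clamped between two bars on its right half (-y).
- bar_grip (a point): Point on the axis of the lone rubber-sleeved clamping bar on the tray's left half: a round bar 14 mm in diameter, 196 mm long, parallel to the shaker's x, 150 mm above the bench, 38 mm above the tray, free on both sides: a place to pinch or push the tray. The point is 30 mm in front of the bar's middle, 100 mm left of the tray's centre, and moves with the tray; axes as the shaker's.
- bracket: Grey C-bracket with the vertical lock plunger, on the middle of the shaker's front; axes as the shaker's, plunger axis at x = -150 mm from this origin. Bolted on through slots, up to 6 mm left or right of centre. Through its gap runs the tray's steel tongue, 120 mm long in y, top 112 mm above the bench, with one notch 10 mm wide in mid-length, at the shaker's y = 0 when the tray is at 0.
- lock_grip (a point): Grip point of the lock knob, on the plunger's axis: a black bar grip 46 mm long (this y axis), 14 mm thick (x axis), 32 mm high; the point is 12 mm below its top, and 180 mm above the bench with the knob fully down. Under the grip stands the steel guide sleeve, 30 mm across, its rim 155 mm above the bench, slotted for the plunger's cross-pin.
- lock_turn (a joint): Angle of the lock knob, rad, counter-clockwise from above: about 1.31 = parked, cross-pin in the shallow rest notch; 0 = over the deep locking slot, the grip's length then parallel to the shaker's y. Stops at -0.12 and 1.43. About 0.1 rad of play in slot and notch, where it cannot turn further unless pulled up.
- lock_lift (a joint): Height of the lock knob, m: 0 = fully down, 8 mm pin through the tongue's notch, tray locked; about 0.0075 = cross-pin in the slot, pin's chamfered nose riding on the tongue; 0.0105 = parked; 0.014 = cross-pin on the sleeve's rim, above this it turns freely; 0.018 = upper stop. Spring and weight pull it down with 6 N at 0, 11 N at 0.014.
- beaker: Bystander: glass beaker, 72 mm across its lip, 90 mm high, in front of the shaker on the left. Origin under its middle.
- reagent_bottle: Bystander: small amber bottle, 54 mm across, 105 mm high, in front of the shaker on the right. Origin under its middle.
- petri_dishes: Bystander: stack of three dishes, 90 mm across, 46 mm high, right of the shaker. Origin under its middle.
- tip_box: Bystander: box of pipette tips, 115 x 80 x 59 mm, left of the shaker. Origin under its middle.
- tube_rack: Bystander: white test-tube rack, 200 x 60 mm, 102 mm high with its tubes, far left. Origin under its middle.
- wash_bottle: Bystander: white wash bottle with a bent spout, 72 mm across, 195 mm high, far right. Origin under its middle.

How it is judged:
At the end, for the whole second after the job is handed in: The lock knob stands within 3 mm of fully down and within 0.2 rad of the locking slot, which is possible only with the pin in the tongue's notch, and the tray is at rest (value of joint lock_lift below 0.003 m and value of joint lock_turn below 0.2 rad and velocity of joint tray between -0.005 and 0.005 m/s); the robot touches nothing.
It fails at once if a bystander is knocked over (angle between any of beaker, reagent_bottle, petri_dishes, tip_box, tube_rack, wash_bottle's own z axis and vertical above 0.5 rad).
It fails at once if a bystander is pushed more than 30 mm from its place (distance of any of beaker, reagent_bottle, petri_dishes, tip_box, tube_rack, wash_bottle from where it was at the start of the episode above 0.03 m).
It also fails if it takes over 46 s, if anything falls off the work surface, if the arm or the gripper's body presses on something with over 40 N, if the wrist force passes 120 N, or if a joint passes its speed limit or range.

## Robot

A 7-joint arm with a two-finger parallel gripper is mounted at the origin on the work surface. World frame = base frame: x ahead of the robot, y to its left, z up, the work surface at z = 0. Lengths are in m, angles in rad, forces in N, time in s.
With the tool pointing down it reaches from about 0.4 to 0.85 m from the base axis. Payload 4.5 kg.
Tool frame: the origin (TCP) lies at the very end of the fingers, on their centre line; the grasp point (between the pads) lies 19 mm behind it (r.grip_point_offset is the distance from the TCP to the grasp point, in m); z points along the fingers, y is the line along which they close (so a half turn about z gives the same grasp; the last joint's range is limited). The gripper opens to 88 mm and grips with 3 to 60 N. Pads are 18 mm wide; open, the fingers measure 123 mm over their backs; the gripper's body (75 mm by 187 mm) begins 45 mm behind the grasp point.
Start: joints at [1.149, 0.689, -0.195, 1.565, 0.157, 0.902, -0.215], TCP at [0.275, -0.561, 0.239] pointing down, gripper open.
Joint ranges: [-3.01, 3.01], [-0.46, 2.08], [-1.47, 1.51], [0.13, 2.56], [-1, 4.14], [0.04, 2.09], [-2.66, 2.66]. Speed limits (rad/s): [2.57, 2.57, 3.14, 3.14, 3.14, 3.14, 3.14].

## Interface

Orientations are given as a unit quaternion [x, y, z, w].
In Python, from plant import r gives the robot as it stands.
- The arm moves only by the tool carry_out, never from a script. Its argument "rows" is a list of rows, each a list of 3 entries, a list of its own where there are three numbers: the shift along the tool's x, y, z in cm, then the turn, a rotation vector about the tool's x, y, z in degrees, then the closure, from 0 (fully open) to 1 (shut). A call has 1 to 12 rows; each row is the pose to reach, as a shift and turn from the pose commanded when the call began, along the tool's axes at that moment; what a row does not reach only later rows make up. A row lasts 1/10 s, in which the tool goes at most 50 mm and 8.59 degrees, less where a joint would pass 70% of its speed; a pose out of reach is approached as far as the arm can. A call with a gripper value outside its range is refused whole. The fingers move at their own pace and stop on an object; "newtons" is the grip in N (left out, the last holds). Time passes only in rows, so rows that repeat a pose let the fingers close. It gives the time, the measured TCP pose, the force, the opening and the grip force at its end, in the units of the state.
- r.get_state(): the state, without advancing time (a new reading comes with each control period).
- r.snapshot(name): name is "scene" or "top" or "wrist"; returns a dict with "image" (384x512x3 uint8, red, green, blue), "fx", "fy", "cx", "cy" (pixels), "pose" (4x4, takes a point from camera to world coordinates). Camera axes: x right, y up, looking along -z (the intrinsics and any distortion apply to the point x, -y, -z); pixel columns grow to the right and rows downward; lengths in m; the calibration is good to about 2 mm. A picture is of the moment at which its call begins. There is no depth.
- r.finish_job(): hands the job in; it is judged then, once.
The state is a dict: "clock": time; "q": joint angles; "qd": joint speeds; "joint_torque": joint torques, N m; "tool_pos": TCP position; "eef_rot": TCP orientation; "contact_force": force on the tool from outside, world axes, zero at the start; "moment": the same for the moment, N m; "opening": opening from 0.0 (shut) to 1.0 (fully open); "finger_force": force on a finger pad.
Only numpy, scipy, OpenCV 4.12 (cv2) and the standard library are available. Lean on these libraries where they do the work, as an engineer would, in place of code of your own. Each camera call takes 0.05 s, during which the arm holds its last target. There are 200 camera calls.

## Working session

There is one attempt and no reset: what is moved stays moved. The work goes in short steps, Python scripts to look and compute and a tool call to move; the robot and the scene stay as the last step left them, time stands still between calls to the robot, and variables do not carry over. Pictures are saved under pics/ and viewed, at most 10 in all, crops included, and the job is handed in when it is done.

Besides the shell and the picture viewer there is one more tool, called after "Call:" as a command line: name --argument value ..., lists and objects as JSON in quotes. carry_out: Moves the arm, as the interface text tells. Its arguments: {"type":"object","properties":{"rows":{"type":"array"},"newtons":{"type":"number"}},"required":["rows"]}

```bash
mkdir -p pics; ls
python3 - <<'E'
from plant import r
import cv2,numpy as np,pickle
s=r.get_state();print({k:np.round(v,3) for k,v in s.items()})
for n in("scene","top"):
    d=r.snapshot(n);pickle.dump(d,open(f"pics/{n}0.pkl","wb"))
    cv2.imwrite(f"pics/{n}0.png",cv2.resize(d["image"][...,::-1],(768,576),interpolation=cv2.INTER_CUBIC))
    print(n,{k:np.round(v,3) for k,v in d.items() if k!="image"})
E
```

```text
pics
{'clock': np.float64(0.0), 'q': array([ 1.149,  0.69 , -0.195,  1.566,  0.157,  0.902, -0.215]), 'qd': array([ 0.   ,  0.   , -0.002,  0.001, -0.   ,  0.   ,  0.   ]), 'joint_torque': array([ 0.0000e+00, -5.2756e+01, -1.2670e+00, -1.5343e+01, -5.3000e-02,
        6.0000e-03,  0.0000e+00]), 'tool_pos': array([ 0.275, -0.561,  0.238]), 'eef_rot': array([ 0.974,  0.226, -0.   , -0.001]), 'contact_force': array([-1.3  , -0.687, -0.866]), 'moment': array([-0.041,  0.015, -0.036]), 'finger_force': np.float64(0.0), 'opening': np.float64(0.996)}
scene {'fx': np.float64(427.904), 'fy': np.float64(427.904), 'cx': np.float64(256.728), 'cy': np.float64(194.227), 'pose': array([[ 0.999, -0.033,  0.023,  0.592],
       [ 0.04 ,  0.866, -0.499, -0.85 ],
       [-0.004,  0.5  ,  0.866,  1.589],
       [ 0.   ,  0.   ,  0.   ,  1.   ]])}
top {'fx': np.float64(414.004), 'fy': np.float64(414.004), 'cx': np.float64(254.191), 'cy': np.float64(195.591), 'pose': array([[-0.005,  0.988, -0.151,  0.346],
       [-1.   , -0.006, -0.005,  0.005],
       [-0.006,  0.151,  0.988,  1.402],
       [ 0.   ,  0.   ,  0.   ,  1.   ]])}
```

View pics/scene0.png

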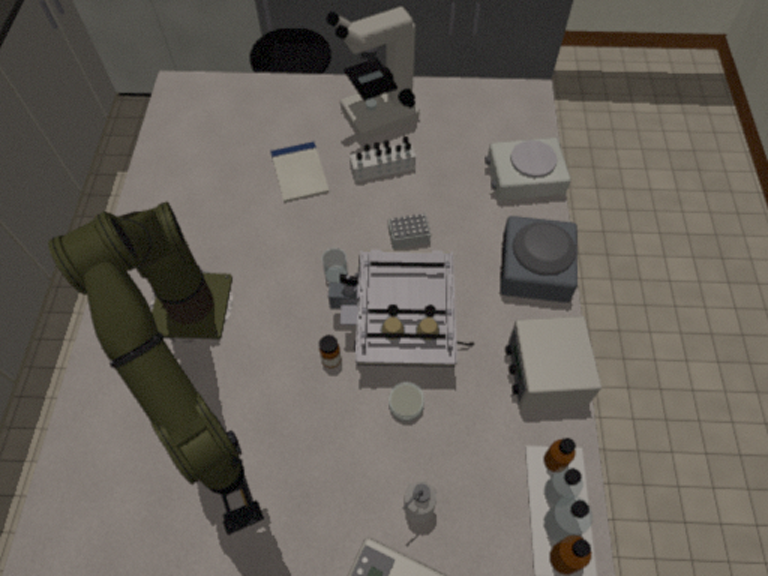

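View pics/top0.png

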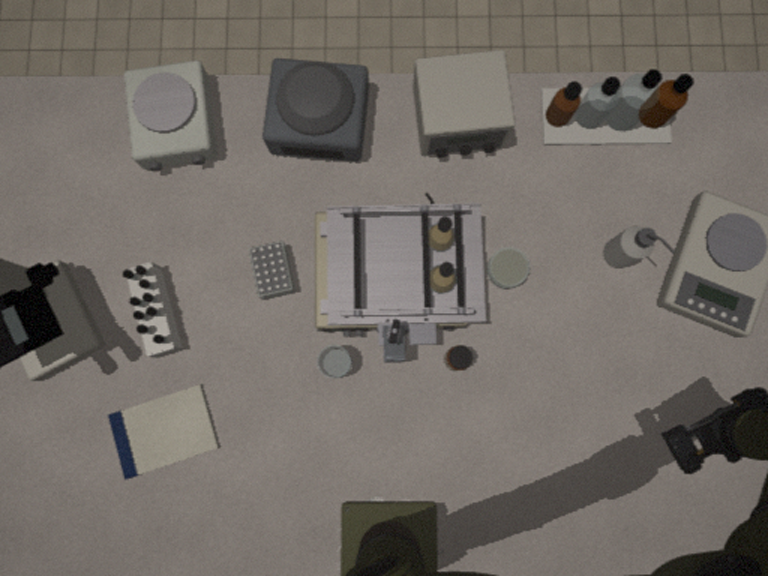

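The scene view (2x) shows the shaker around (405,305) with its knob near (347,282). The top view (2x) shows the bracket and knob near (396,335), with the tray displaced right (-y). I'll enlarge both.

```bash
cat > h.py <<'E'
import numpy as np,pickle,cv2
from scipy.optimize import least_squares
def load(n): return pickle.load(open(f"pics/{n}.pkl","rb"))
def proj(d,P):
    p=np.linalg.inv(d["pose"])@np.append(P,1); return np.array([d["cx"]+d["fx"]*p[0]/-p[2],d["cy"]-d["fy"]*p[1]/-p[2]])
def ray(d,u,v):
    return d["pose"][:3,3],d["pose"][:3,:3]@np.array([(u-d["cx"])/d["fx"],-(v-d["cy"])/d["fy"],-1])
def onz(d,u,v,z):
    o,k=ray(d,u,v); return o+k*(z-o[2])/k[2]
def tri(obs):
    s=least_squares(lambda P:np.concatenate([proj(d,P)-uv for d,uv in obs]),[.5,0,.15]); return s.x,s.fun
def crop(d,u0,v0,w,h,k): # crop coords/k + (u0,v0) = pixel (edge convention)
    return cv2.resize(d["image"][v0:v0+h,u0:u0+w,::-1],None,fx=k,fy=k,interpolation=cv2.INTER_CUBIC)
E
python3 - <<'E'
from h import *
a=crop(load("top0"),205,130,130,130,6)[:, :]
cv2.imwrite("pics/topc.png",crop(load("top0"),205,130,130,100,6))
cv2.imwrite("pics/scenec.png",crop(load("scene0"),205,160,110,90,7)[:600])
E
```

```text
(no output)
```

View pics/topc.png

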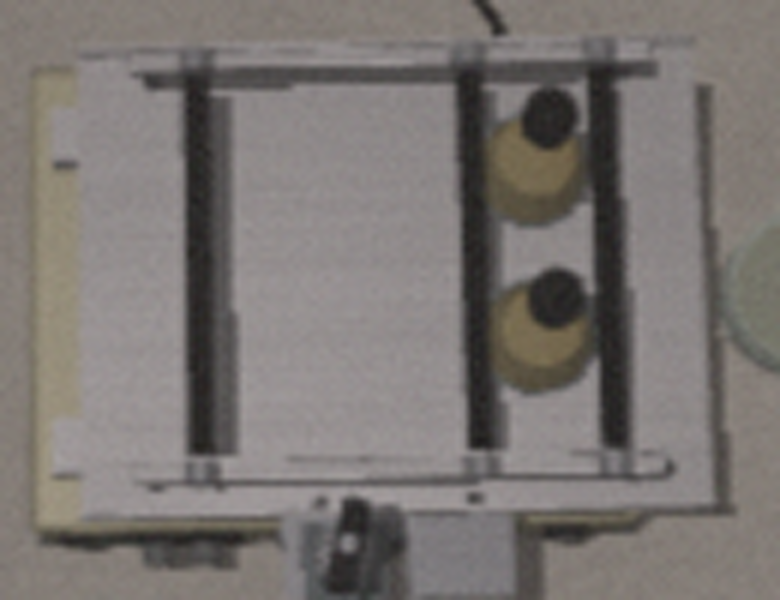

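View pics/scenec.png

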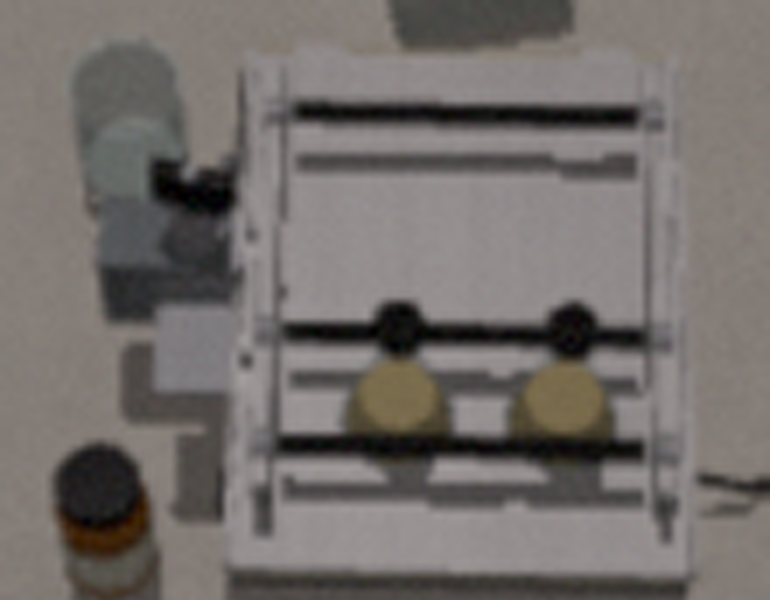

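The top crop (6x) shows the knob's top centre at about (348,543) with its length nearly along x, the lone bar from (198,68) to (203,455), and the tray's front edge from (80,518) to (732,510). In the scene crop (7x), the knob is at about (195,182) and the lone bar runs from (295,112) to (638,117).

Run:
```python
from h import *
t,s=load("top0"),load("scene0")
T=lambda x,y:np.array([205+(x+.5)/6-.5,130+(y+.5)/6-.5]);S=lambda x,y:np.array([205+(x+.5)/7-.5,160+(y+.5)/7-.5])
np.set_printoptions(precision=4,suppress=True)
print("knob",tri([(t,T(348,543)),(s,S(195,182))]))
print("barF",tri([(t,T(203,455)),(s,S(295,112))]));print("barR",tri([(t,T(198,70)),(s,S(638,117))]))
for n,p,z in[("trayFL",(80,518),.112),("trayFR",(732,510),.112),("trayRL",(78,52),.112),("trayRR",(695,40),.112),("houRL",(33,70),.076),("houFL",(38,528),.076),("tongueR F",(515,600),.112),("tongueR rear",(518,515),.112),("knobtop",(348,543),.2025),("barF",(203,455),.15),("barR",(198,70),.15)]:
    print(n,onz(t,*T(*p),z))
for n,p,z in[("trayFL",(245,55),.112),("trayFR",(230,572),.112),("tongueRF",(155,390),.112),("tongueR-R",(232,390),.112),("knob",(195,182),.2025)]: print("S",n,onz(s,*S(*p),z))
for n,p in[("beaker",(336,361)),("amber",(460,357))]: print(n,onz(t,p[0]/1.5,p[1]/1.5,.09))
```

```text
knob (array([ 0.459 , -0.0124,  0.1936]), array([-0.0705, -0.2262, -0.2976,  0.0816]))
barF (array([0.5083, 0.0603, 0.1529]), array([-0.1021, -0.3175, -0.4159,  0.1295]))
barR (array([0.7058, 0.0621, 0.159 ]), array([ 0.1353,  0.3874,  0.4841, -0.2038]))
trayFL [0.4798 0.1259 0.112 ]
trayFR [ 0.4821 -0.214   0.112 ]
trayRL [0.7311 0.1291 0.112 ]
trayRR [ 0.7356 -0.2021  0.112 ]
houRL [0.7318 0.1573 0.076 ]
houFL [0.4783 0.1518 0.076 ]
tongueR F [ 0.4359 -0.1001  0.112 ]
tongueR rear [ 0.4801 -0.1025  0.112 ]
knobtop [ 0.4576 -0.0125  0.2025]
barF [0.5077 0.0601 0.15  ]
barR [0.7097 0.0629 0.15  ]
S trayFL [0.476  0.1256 0.112 ]
S trayFR [ 0.4879 -0.2056  0.112 ]
S tongueRF [ 0.4395 -0.098   0.112 ]
S tongueR-R [ 0.4821 -0.0964  0.112 ]
S knob [ 0.461  -0.0173  0.2025]
beaker [0.4036 0.1081 0.09  ]
amber [ 0.4106 -0.1527  0.09  ]
```

Call:
carry_out --rows '[[[4,-4,-4],[0,0,-8],0],[[8,-8,-6],[0,0,-16],0],[[12,-12,-7],[0,0,-24],0],[[15,-15,-7],[0,0,-32],0],[[18,-18,-7],[0,0,-40],0],[[21,-21,-7],[0,0,-48],0],[[24,-24,-7],[0,0,-56],0],[[27,-27,-7],[0,0,-64],0],[[30,-30,-7],[0,0,-72],0],[[33,-33,-7],[0,0,-80],0],[[36,-36,-7],[0,0,-88],0],[[39,-39,-7],[0,0,-96],0]]' --newtons 40

```text
clock: 1.3
tool_pos: [0.4537, -0.0379, 0.3086]
eef_rot: [0.482, 0.876, -0.0, -0.0]
contact_force: [1.6, -0.1, -0.3]
opening: 1.003
finger_force: 0.0
```

Run:
```python
from h import *
from plant import r
d=r.snapshot("wrist");pickle.dump(d,open("pics/w1.pkl","wb"));print(np.round(d["pose"],3),d["fx"],d["cx"],d["cy"])
print(proj(d,[.459,-.014,.2]))
```

```text
[[ 0.844 -0.515 -0.148  0.416]
 [ 0.536  0.811  0.234  0.024]
 [-0.    -0.277  0.961  0.455]
 [ 0.     0.     0.     1.   ]] 328.7026929817565 256.4280233432509 191.0186147831849
[276.72306704 168.19217071]
```

Call:
carry_out --rows '[[[0.5,0.5,0],[0,0,-8],0],[[1,1,0],[0,0,-16],0],[[1.5,1.5,0],[0,0,-24],0],[[1.8,1.8,0],[0,0,-32],0],[[1.8,1.8,0],[0,0,-40],0],[[1.8,1.8,0],[0,0,-44],0],[[1.8,1.8,0],[0,0,-44],0],[[1.8,1.8,0],[0,0,-44],0]]'

```text
clock: 2.15
tool_pos: [0.4591, -0.0148, 0.3085]
eef_rot: [0.122, 0.993, -0.0, -0.0]
contact_force: [0.1, 0.5, 0.1]
opening: 0.997
finger_force: 0.0
```

Run:
```python
from h import *
from plant import r
d=r.snapshot("wrist");pickle.dump(d,open("pics/w2.pkl","wb"));print(np.round(d["pose"],3))
print(proj(d,[.459,-.014,.2]))
a=load("w1")["image"];b=d["image"]
cv2.imwrite("pics/w12.png",cv2.resize(np.hstack([a,b])[...,::-1],(800,300)))
```

```text
[[ 0.243 -0.932 -0.269  0.391]
 [ 0.97   0.233  0.067  0.004]
 [-0.    -0.277  0.961  0.455]
 [ 0.     0.     0.     1.   ]]
[255.58638296 187.64073547]
```

View pics/w12.png

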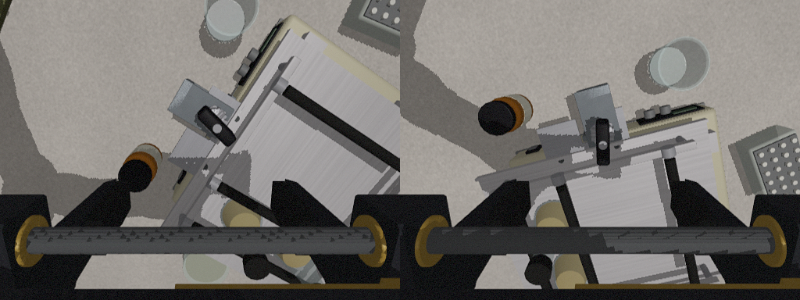

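Wrist views (scale 0.78): the knob is at (216,126) in the left one and (602,143) in the right one, with its length along the image's vertical on the right. I'll enlarge both.

Run:
```python
from h import *
a=crop(load("w1"),225,110,100,100,4);b=crop(load("w2"),210,130,100,100,4)
cv2.imwrite("pics/w12c.png",np.hstack([a,b]))
```

```text
(no output)
```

View pics/w12c.png

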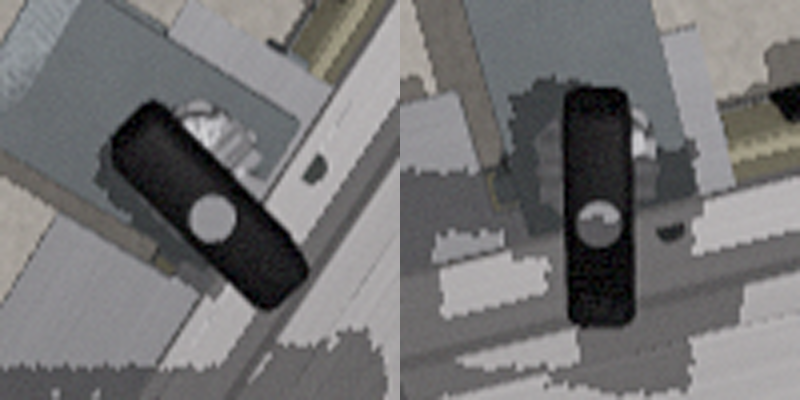

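The dot at the centre of the knob's top is at crop (213,218) in w1 and (199,223) in w2. In w2 the grip is within about 1° of the image's vertical.

Run:
```python
from h import *
np.set_printoptions(precision=4,suppress=True)
a,b=load("w1"),load("w2");t=load("top0")
A=lambda x,y:np.array([225+(x+.5)/4-.5,110+(y+.5)/4-.5]);B=lambda x,y:np.array([210+(x+.5)/4-.5,130+(y+.5)/4-.5])
p,e=tri([(a,A(213,218)),(b,B(199,223))]);print(p,e)
T=np.array([205+348.5/6-.5,130+543.5/6-.5])
print(tri([(a,A(213,218)),(b,B(199,223)),(t,T)]))
for z in(.2025,.21): print(onz(a,*A(213,218),z),onz(b,*B(199,223),z))
# bar axis direction: top-face far edge mid and near edge mid
print(onz(b,*B(201,326),.2025)-onz(b,*B(199,223),.2025))
from scipy.spatial.transform import Rotation as R
from plant import r
s=r.get_state();print(s["tool_pos"],R.from_quat(s["eef_rot"]).as_matrix())
```

```text
[ 0.4578 -0.0106  0.2006] [-0.0108 -0.1131 -0.0699  0.0925]
(array([ 0.458 , -0.0108,  0.1995]), array([ 0.0237, -0.0594, -0.2211,  0.0479, -0.587 , -0.0685]))
[ 0.4576 -0.0104  0.2025] [ 0.4572 -0.0104  0.2025]
[ 0.4563 -0.0094  0.21  ] [ 0.4553 -0.01    0.21  ]
[ 0.0212 -0.0048  0.    ]
[ 0.4592 -0.0148  0.3086] [[-0.9703  0.2419 -0.0003]
 [ 0.2419  0.9703 -0.0002]
 [ 0.0002 -0.0003 -1.    ]]
```

Call:
carry_out --rows '[[[0.26,0.38,4],[0,0,0],0],[[0.26,0.38,8],[0,0,0],0],[[0.26,0.38,11],[0,0,0],0.3],[[0.26,0.38,12.7],[0,0,0],0.5],[[0.26,0.38,13.5],[0,0,0],0.6],[[0.26,0.38,13.7],[0,0,0],0.7],[[0.26,0.38,13.7],[0,0,0],1],[[0.26,0.38,13.7],[0,0,0],1],[[0.26,0.38,13.7],[0,0,0],1],[[0.26,0.38,13.7],[0,0,0],1],[[0.26,0.38,13.7],[0,0,0],1]]' --newtons 45

```text
clock: 3.3
tool_pos: [0.4579, -0.0103, 0.172]
eef_rot: [0.121, 0.993, 0.0, 0.0]
contact_force: [0.9, 0.3, 0.2]
opening: 0.214
finger_force: 0.0
```

Call:
carry_out --rows '[[[0,0,0],[0,0,0],1],[[0,0,0],[0,0,0],1],[[0,0,0],[0,0,0],1]]'

```text
clock: 3.6
tool_pos: [0.4574, -0.0117, 0.1718]
eef_rot: [0.121, 0.993, -0.001, -0.0]
contact_force: [-0.8, -5.3, 5.2]
opening: 0.158
finger_force: 45.0
```

Call:
carry_out --rows '[[[0,-0.12,0],[0,0,0],1],[[0,-0.12,-0.2],[0,0,0],1],[[0,-0.12,-0.4],[0,0,0],1],[[0,-0.12,-0.55],[0,0,0],1],[[0,-0.12,-0.55],[0,0,0],1]]'

```text
clock: 4.1
tool_pos: [0.4572, -0.0117, 0.1769]
eef_rot: [0.121, 0.993, -0.0, -0.0]
contact_force: [1.9, -2.5, -10.9]
opening: 0.151
finger_force: 45.0
```

Call:
carry_out --rows '[[[0,0,-0.05],[0,0,6],1],[[0,0,-0.05],[0,0,12],1],[[0,0,-0.05],[0,0,18],1],[[0,0,-0.05],[0,0,24],1],[[0,0,-0.05],[0,0,24],1]]'

```text
clock: 4.6
tool_pos: [0.4571, -0.0119, 0.1775]
eef_rot: [0.325, 0.946, -0.001, -0.0]
contact_force: [0.8, -4.2, -12.0]
opening: 0.153
finger_force: 45.0
```

Call:
carry_out --rows '[[[0,0,0],[0,0,7],1],[[0,0,0],[0,0,14],1],[[0,0,0],[0,0,21],1],[[0,0,0],[0,0,28],1],[[0,0,0],[0,0,35],1],[[0,0,0],[0,0,42],1],[[0,0,0],[0,0,48],1],[[0,0,0],[0,0,51],1],[[0,0,0],[0,0,51],1]]'

```text
clock: 5.5
tool_pos: [0.4567, -0.012, 0.1773]
eef_rot: [0.7, 0.714, -0.001, -0.0]
contact_force: [0.7, -5.5, -10.3]
opening: 0.154
finger_force: 45.0
```

Run:
```python
from h import *
from plant import r
from scipy.spatial.transform import Rotation as R
np.set_printoptions(precision=4,suppress=True)
s=r.get_state();print(s["tool_pos"],R.from_quat(s["eef_rot"]).as_matrix(),s["contact_force"],s["moment"],s["q"])
```

```text
[ 0.4567 -0.012   0.1773] [[-0.0209  0.9998 -0.0016]
 [ 0.9998  0.0209 -0.0011]
 [-0.001  -0.0017 -1.    ]] [  0.687   -5.501  -10.2638] [-1.1617 -0.3428  0.0108] [ 0.1739  0.6033 -0.3875  2.1133  0.4588  0.5073 -0.5375]
```

Call:
carry_out --rows '[[[0,0,0.2],[0,0,0],1],[[0,0,0.4],[0,0,0],1],[[0,0,0.6],[0,0,0],1],[[0,0,0.8],[0,0,0],1],[[0,0,0.8],[0,0,0],1]]'

```text
clock: 6.0
tool_pos: [0.4568, -0.012, 0.1695]
eef_rot: [0.699, 0.715, -0.001, -0.0]
contact_force: [0.4, -6.2, -8.5]
opening: 0.155
finger_force: 45.0
```

Call:
carry_out --rows '[[[0,0,0.0],[0,0,0],0.6],[[0,0,0],[0,0,0],0.5],[[0,0,0],[0,0,0],0.5],[[0,0,0],[0,0,0],0.5],[[0,0,-2],[0,0,0],0.5],[[0,0,-5],[0,0,0],0.5],[[0,0,-9],[0,0,0],0.5],[[0,0,-12],[0,0,-8],0.5],[[0,0,-12],[0,0,-16],0.5],[[0,0,-12],[0,0,-24],0.5],[[0,0,-12],[0,0,-24],0.5]]'

```text
clock: 7.1
tool_pos: [0.4574, -0.0112, 0.29]
eef_rot: [0.536, 0.844, 0.0, 0.0]
contact_force: [-0.9, -0.1, -0.2]
opening: 0.499
finger_force: 0.0
```

Run:
```python
from h import *
from plant import r
np.set_printoptions(precision=4,suppress=True)
d=r.snapshot("wrist");pickle.dump(d,open("pics/w3.pkl","wb"));s=r.get_state();print(s["tool_pos"],s["eef_rot"],s["contact_force"])
cv2.imwrite("pics/w3.png",cv2.resize(d["image"][...,::-1],(768,576)))
```

```text
[ 0.4573 -0.0112  0.2898] [ 0.5375  0.8433  0.0002 -0.    ] [-0.0752 -0.1162  0.6384]
```

View pics/w3.png

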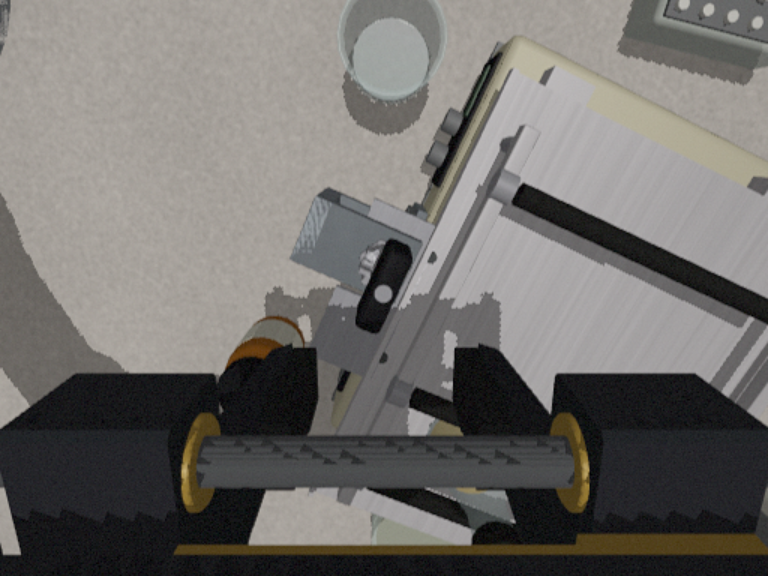

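The knob's length is now parallel to the tray edge (dot at (383,293)), and the bar's front sleeve end is at (517,196) with its axis passing through (740,297).

Run:
```python
from h import *
from plant import r
from scipy.spatial.transform import Rotation as R
np.set_printoptions(precision=4,suppress=True)
d=load("w3")
for z in(.19,.1995): print(z,onz(d,383.5/1.5-.5,293.5/1.5-.5,z))
f=onz(d,517/1.5-.5,195/1.5-.5,.15);g=onz(d,740/1.5-.5,297/1.5-.5,.15);print(f,g)
t=load("top0");s=load("scene0")
print(tri([(d,np.array([517/1.5-.5,195/1.5-.5])),(t,[205+203.5/6-.5,130+455.5/6-.5]),(s,[205+295.5/7-.5,160+112.5/7-.5])]))
p=f+(g-f)*(.57-f[0])/(g[0]-f[0]);print(p)
st=r.get_state();M=R.from_quat(st["eef_rot"]).as_matrix();print(M,100*M.T@(np.array([.57,p[1],.24])-st["tool_pos"]))
```

```text
0.19 [ 0.4586 -0.0131  0.19  ]
0.1995 [ 0.4574 -0.0105  0.1995]
[0.508 0.062 0.15 ] [0.6611 0.066  0.15  ]
(array([0.5081, 0.0619, 0.1497]), array([-0.0036,  0.1277, -0.5818, -0.1291, -0.413 ,  0.2227]))
[0.57   0.0636 0.15  ]
[[-0.4223  0.9065  0.0002]
 [ 0.9065  0.4223  0.0004]
 [ 0.0003  0.0003 -1.    ]] [ 2.0261 13.3744  4.9839]
```

Call:
carry_out --rows '[[[0.5,3.3,0],[0,0,-8],0.4],[[1,6.7,0],[0,0,-16],0.4],[[1.5,10,0],[0,0,-24],0.4],[[2,13.4,0],[0,0,-32],0.4],[[2,13.4,0],[0,0,-40],0.4],[[2,13.4,2],[0,0,-48],0.4],[[2,13.4,4],[0,0,-56],0.4],[[2,13.4,6],[0,0,-64],0.4],[[2,13.4,8],[0,0,-66],0.4],[[2,13.4,8],[0,0,-66],0.4]]'

```text
clock: 8.15
tool_pos: [0.5684, 0.0628, 0.2068]
eef_rot: [-0.009, 1.0, -0.001, -0.003]
contact_force: [-0.6, -1.0, -1.0]
opening: 0.605
finger_force: 0.0
```

Call:
carry_out --rows '[[[0,0,3],[0,0,0],0.4],[[0,0,6],[0,0,0],0.4],[[0,0,7.4],[0,0,0],0.4],[[0,0,7.4],[0,0,0],0.6],[[0,0,7.4],[0,0,0],0.8],[[0,0,7.4],[0,0,0],1],[[0,0,7.4],[0,0,0],1],[[0,0,7.4],[0,0,0],1],[[0,0,7.4],[0,0,0],1],[[0,0,7.4],[0,0,0],1]]' --newtons 30

```text
clock: 9.15
tool_pos: [0.5708, 0.0629, 0.1365]
eef_rot: [-0.009, 1.0, -0.001, 0.001]
contact_force: [-1.2, -3.5, 6.7]
opening: 0.148
finger_force: 30.0
```

Call:
carry_out --rows '[[[0,0.2,0],[0,0,0],1],[[0,0.4,0],[0,0,0],1],[[0,0.6,0],[0,0,0],1],[[0,0.8,0],[0,0,0],1],[[0,1,0],[0,0,0],1],[[0,1.2,0],[0,0,0],1],[[0,1.4,0],[0,0,0],1],[[0,1.6,0],[0,0,0],1],[[0,1.8,0],[0,0,0],1],[[0,2,0],[0,0,0],1]]'

```text
clock: 10.15
tool_pos: [0.5705, 0.0805, 0.1365]
eef_rot: [-0.009, 1.0, -0.003, 0.0]
contact_force: [-0.6, -5.4, 6.7]
opening: 0.152
finger_force: 30.0
```

Sliding with about 5 N of drag, so the pin is rubbing. Continuing slowly.

Call:
carry_out --rows '[[[0,0.1,0],[0,0,0],1],[[0,0.2,0],[0,0,0],1],[[0,0.3,0],[0,0,0],1],[[0,0.4,0],[0,0,0],1],[[0,0.5,0],[0,0,0],1],[[0,0.6,0],[0,0,0],1]]'

```text
clock: 10.75
tool_pos: [0.5704, 0.0866, 0.1365]
eef_rot: [-0.009, 1.0, -0.003, 0.0]
contact_force: [-0.0, -7.2, 9.7]
opening: 0.147
finger_force: 30.0
```

Call:
carry_out --rows '[[[0,0.1,0],[0,0,0],1],[[0,0.2,0],[0,0,0],1],[[0,0.3,0],[0,0,0],1]]'

```text
clock: 11.05
tool_pos: [0.5703, 0.0918, 0.1365]
eef_rot: [-0.009, 1.0, -0.001, 0.001]
contact_force: [-0.6, -4.5, 6.5]
opening: 0.149
finger_force: 30.0
```

Call:
carry_out --rows '[[[0,0.1,0],[0,0,0],1],[[0,0.2,0],[0,0,0],1]]'

```text
clock: 11.25
tool_pos: [0.5703, 0.0919, 0.1365]
eef_rot: [-0.009, 1.0, -0.002, 0.0]
contact_force: [-0.6, -6.3, 9.5]
opening: 0.147
finger_force: 30.0
```

Call:
carry_out --rows '[[[0,0.1,0],[0,0,0],1],[[0,0.2,0],[0,0,0],1],[[0,0.2,0],[0,0,0],1]]'

```text
clock: 11.55
tool_pos: [0.5703, 0.092, 0.1365]
eef_rot: [-0.008, 1.0, -0.004, 0.0]
contact_force: [-0.5, -8.9, 11.3]
opening: 0.143
finger_force: 30.0
```

The tray has stopped and the force is climbing, so it is likely locked. Checking the knob by camera.

Run:
```python
from h import *
from plant import r
d=r.snapshot("wrist");pickle.dump(d,open("pics/w4.pkl","wb"));t=r.snapshot("scene");pickle.dump(t,open("pics/s4.pkl","wb"))
for z in(.192,.1995): print(proj(d,[.4575,-.0113,z]),proj(t,[.4575,-.0113,z]))
u,v=proj(d,[.4575,-.0113,.195]).astype(int)
u=min(max(u,50),461);v=max(min(v,333),50);print(u,v)
cv2.imwrite("pics/c4.png",np.hstack([crop(d,u-50,v-50,100,100,4),crop(t,195,150,100,100,4)]))
```

```text
[-189.79871626 -100.07625995] [231.76944736 185.6131628 ]
[-236.7258031  -120.56189191] [231.66225189 184.59212879]
50 50
```

View pics/c4.png

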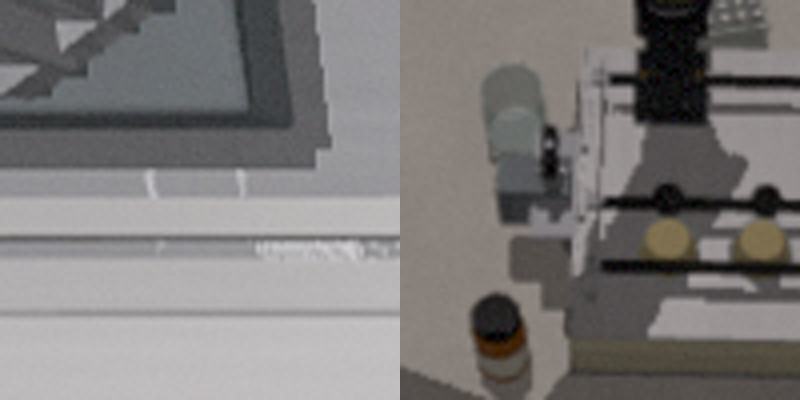

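The knob isn't visible from this pose. I'll test by pulling back: a locked tray resists both ways.

Call:
carry_out --rows '[[[0,-0.2,0],[0,0,0],1],[[0,-0.4,0],[0,0,0],1],[[0,-0.6,0],[0,0,0],1],[[0,-0.8,0],[0,0,0],1],[[0,-1.0,0],[0,0,0],1],[[0,-1.2,0],[0,0,0],1],[[0,-1.2,0],[0,0,0],1]]'

```text
clock: 12.35
tool_pos: [0.5704, 0.0883, 0.1365]
eef_rot: [-0.011, 1.0, 0.003, 0.001]
contact_force: [0.4, 5.6, 4.7]
opening: 0.147
finger_force: 30.0
```

Call:
carry_out --rows '[[[0,-0.2,0],[0,0,0],1],[[0,-0.4,0],[0,0,0],1],[[0,-0.4,0],[0,0,0],1],[[0,-0.4,0],[0,0,0],1]]'

```text
clock: 12.75
tool_pos: [0.5704, 0.088, 0.1366]
eef_rot: [-0.012, 1.0, 0.006, 0.001]
contact_force: [0.2, 12.0, -0.2]
opening: 0.15
finger_force: 30.0
```

It holds 12 N backwards and 9 N forwards against about 4 N of friction, so it is locked. Relaxing, releasing and withdrawing.

Call:
carry_out --rows '[[[0,0.4,0],[0,0,0],1],[[0,0.9,0],[0,0,0],1],[[0,0.9,0],[0,0,0],0.7],[[0,0.9,0],[0,0,0],0.4],[[0,0.9,0],[0,0,0],0.4],[[0,0.9,0],[0,0,0],0.4],[[0,0.9,-4],[0,0,0],0.4],[[0,0.9,-8],[0,0,0],0.4],[[0,0.9,-12],[0,0,0],0.4],[[2,-1,-16],[0,0,0],0.4],[[6,-4,-17],[0,0,0],0.4],[[10,-8,-17],[0,0,0],0.4]]'

```text
clock: 13.95
tool_pos: [0.4764, 0.0048, 0.3074]
eef_rot: [-0.011, 1.0, 0.0, 0.002]
contact_force: [0.4, -1.4, -0.2]
opening: 0.604
finger_force: 0.0
```

Call:
carry_out --rows '[[[1,-2,0],[0,0,0],0.4],[[1,-2,0],[0,0,0],0.4],[[1,-2,0],[0,0,0],0.4]]'

```text
clock: 14.25
tool_pos: [0.4675, -0.0161, 0.3058]
eef_rot: [-0.009, 1.0, 0.0, 0.0]
contact_force: [0.1, 0.3, -0.7]
opening: 0.601
finger_force: 0.0
```

Run:
```python
from h import *
from plant import r
d=r.snapshot("wrist");pickle.dump(d,open("pics/w5.pkl","wb"));s=r.get_state();print(s["tool_pos"],s["contact_force"],s["clock"])
for z in(.192,.1995): print(proj(d,[.4573,-.0108,z]))
u,v=proj(d,[.4573,-.0108,.195]).astype(int)
cv2.imwrite("pics/c5.png",crop(d,max(u-60,0),max(v-50,0),120,100,6));print(u-60,v-50)
```

```text
[ 0.46784777 -0.01519131  0.30589607] [ 0.14736547 -0.59347626  0.27820391] 14.3
[261.44590699 173.67444381]
[261.58840801 175.83218075]
201 124
```

View pics/c5.png

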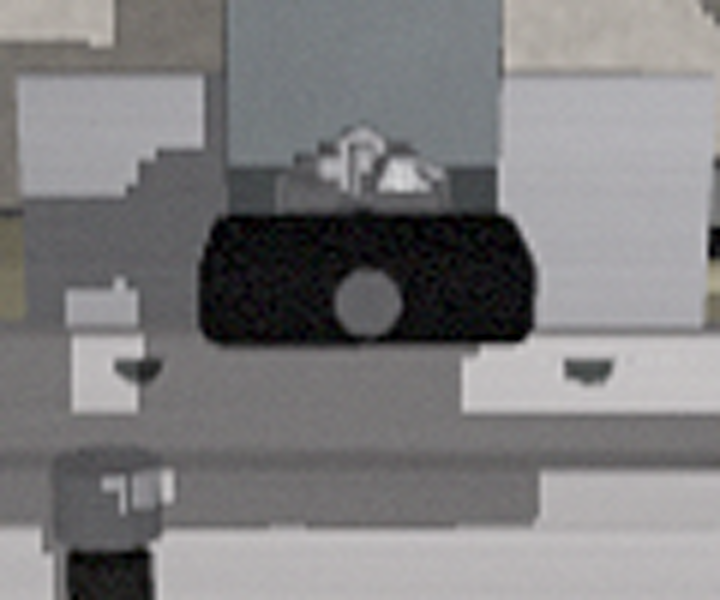

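The dot at crop (368,302), row 173.9, matches the fully-down prediction (173.7) rather than the raised one (175.8). The tongue is centred on the knob, and the grip is parallel to the tray edge.

```bash
python3 -c "
from plant import r
print(r.finish_job())"
```

```text
the job is handed in; nothing more can be done
None
```

The tray is locked and the job is handed in at about 14 s of the 46 s: the knob turned to the locking slot and sits fully down by camera, the tray held against about 9 N one way and 12 N the other, and the arm is withdrawn; nothing on the bench appeared disturbed, though I did not re-measure the bystanders and no verdict came back.

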